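Clamp a matched pair of rails in the drill vice

TASK

The two equal long aluminium rails lying side by side on the cutting mat are to be drilled together: pick both up in one grasp, never one alone, and lay them down as a pair (no dropping) on the bed of the drill vice, between its jaws, which you first draw apart if they leave too little room. Push their ends right up against the vice's stop plate, slide the loose jaw up until it holds the pair snug and straight against the fixed jaw, and only then swing the jaw's lever fully over, until it points straight back away from the rails. Leave the short offcut, the screw box, the oil bottle and the caliper where they are.

Things in the scene. Friction and masses are not known exactly. Their poses are not given: they have to be found in the camera images.
- rail_a: one of the two equal bare-aluminium T-slot rails, 20 x 20 mm square and 160 mm long, about 80 g. Origin at its very centre; its x axis runs along its length. At the start it lies on the mat (centre 13 mm above the bench).
- rail_b: the other long rail, the same in every way. At the start it lies beside rail_a on rail_a's +y side, nearly parallel (within 3 degrees), their centre lines 26 to 33 mm apart (a gap of 6 to 13 mm) and their ends out of line by up to 15 mm.
- offcut: bystander: a short piece of the same rail, 20 x 20 x 100 mm, lying roughly parallel to the pair on its rail_b side, its centre line 60 to 75 mm from that of rail_b. Origin at its centre, x along its length. Leave it alone.
- screw_box: bystander: grey open plastic box of screws, 100 (x) x 70 (y) x 40 mm high, beside the pair on its rail_a side, its centre 82 to 95 mm from rail_a's centre line. Origin at the centre of its underside. Leave it alone.
- bottle: bystander: off-white plastic oil bottle with a black spout standing beyond the work, 56 mm in diameter and 165 mm tall. Origin at the centre of its underside. Leave it alone.
- caliper: bystander: digital caliper lying flat between mat and vice, 235 mm long (its x axis), up to 75 mm wide, 15 mm thick. Origin at the middle of its beam, on the bench. Leave it alone.
- mat: fixed grey-green cutting mat, 297 (x) x 210 (y) x 3 mm thick, under the rails. Origin at the centre of its underside. Mat and vice may change sides.
- vise: fixed cast low drill vice, bolted down, x = -125 to 86 mm, y = -60 to 60 mm; the bed, on which the work lies, is 30 mm above the bench. Fixed jaw at its +x end: face at x = 45 mm, 118 mm wide, 18 to 20 mm high above the bed. Bolting ears 12 mm high reach y = -82 and 82 mm (x = -80 to 20). Origin at bench height; x runs from the sliding to the fixed jaw, y towards the stop plate, z up.
- vise_stop (a point): middle of the inner face of the steel stop plate that stands along the bed's +y edge (at the vice's y = 60 mm), at the height of the bed. The plate is 8 mm thick, from x = -46 to 79 mm in the vice's frame, its top 16 mm above the bed. A 160 mm rail against it overhangs the other edge of the bed by 40 mm. Axes as the vice's.
- vise_corner (a point): the inner corner where the bed, the fixed jaw's face and the stop plate's face meet (30 mm above the bench); axes as the vice's. A rail correctly clamped has its centre 80 mm to -y, 10 mm up, and 10 mm (the one at the fixed jaw) or 30 mm (the other) to -x of this point.
- jaw (a joint): how far the sliding jaw has been pushed towards the fixed jaw (along the vice's +x), in m: 0 is fully open (112 mm between the jaw faces), 0.072 leaves 40 mm, the width of the pair. It starts anywhere from 0 to 0.045, so there may be as little as 67 mm between the faces. It slides with about 5 N of drag and stays where it is left.
- jaw_back (a point): middle of the sliding jaw's flat upright rear face, 10 mm above the bed. The face is 112 mm wide, from 0.5 to 19 mm above the bed; this is where to push. The sliding jaw is 40 mm thick and 118 mm wide.
- lever (a joint): angle of the clamping lever on top of the sliding jaw, in rad: at 0 it points sideways, to the vice's -y (loose), at 1.57 straight back, to the vice's -x, away from the fixed jaw (locked). It turns clockwise seen from above, starts at 0 to 0.25, turns with 0.1 N m of friction (1.2 N at the knob) and stays where it is left; it does not itself hold the jaw.
- lever_pivot (a point): the lever's upright pivot axis at the height of its bar (60 mm above the bench), 22 mm behind the sliding jaw's face, midway across it. The bar is 14 mm wide and 7 mm thick, its underside 56.5 mm above the bench.
- lever_knob (a point): centre of the black knob that stands upright on the lever's end, 85 mm from the pivot: 24 mm in diameter at this height (78 mm above the bench), narrower below, from 63 to 92 mm above the bench.
Mind the look-alikes: they are no part of the job. Leave any orange look-alike of the rail_a alone.

How it is judged (in metres and radians):
On the way, in this order (a step that is already met when the one before it is completed fails the run):
1. both long rails are off the mat together, side by side in one grasp (centres over 60 mm high and within 45 mm of each other) (height (world z) of each of rail_a, rail_b above 0.06 m and distance between rail_a and rail_b below 0.045 m and contact force between the fingers and rail_a above 0.5 N and contact force between the fingers and rail_b above 0.5 N), for 0.3 s.
2. both rails lie flat on the vice's bed between the jaws, let go (z of rail_a in the frame of vise_corner between 0.006 and 0.014 m and x of rail_a in the frame of vise_corner between -0.106 and -0.006 m and y of rail_a in the frame of vise_corner between -0.125 and -0.075 m and angle between the x axis of each of rail_a, rail_b and the y axis of vise_corner, either way round below 0.15 rad and z of rail_b in the frame of vise_corner between 0.006 and 0.014 m and x of rail_b in the frame of vise_corner between -0.106 and -0.006 m and y of rail_b in the frame of vise_corner between -0.125 and -0.075 m and contact force between the fingers and rail_a below 0.1 N and contact force between the fingers and rail_b below 0.1 N), for 0.2 s.
3. the sliding jaw is snug on the pair (within 3 mm) and the pair straight against the fixed jaw (within 4 mm) (x of rail_a in the frame of vise_corner between -0.034 and -0.006 m and z of rail_a in the frame of vise_corner between 0.007 and 0.013 m and angle between the x axis of each of rail_a, rail_b and the y axis of vise_corner, either way round below 0.035 rad and x of rail_b in the frame of vise_corner between -0.034 and -0.006 m and z of rail_b in the frame of vise_corner between 0.007 and 0.013 m and value of joint jaw above 0.069 m), for 0.2 s.
At the end, for the whole second after the job is handed in: Both long rails lie flat on the vice's bed, straight (within 2 degrees), the pair within 4 mm of the fixed jaw, the end of each within 4.5 mm of the stop plate, the sliding jaw snug on them (within 3 mm of the pair's 40 mm width), the lever within 0.17 rad of straight back, all at rest and let go (all of step 3 and y of rail_a in the frame of vise_corner between -0.0845 and -0.076 m and linear speed of each of rail_a, rail_b below 0.02 m/s and y of rail_b in the frame of vise_corner between -0.0845 and -0.076 m and value of joint lever above 1.4 rad and contact force between the fingers and vise below 0.1 N and contact force between the fingers and rail_a below 0.1 N and contact force between the fingers and rail_b below 0.1 N); the robot touches nothing.
It fails at once if one long rail lifted without the other ((height (world z) of rail_a above 0.08 m and height (world z) of rail_b below 0.052 m) or (height (world z) of rail_b above 0.08 m and height (world z) of rail_a below 0.052 m)).
It fails at once if a long rail dropped (falling free at over 0.5 m/s, a drop of some 13 mm) ((linear speed of rail_a above 0.5 m/s and contact force between the fingers and rail_a below 0.01 N) or (linear speed of rail_b above 0.5 m/s and contact force between the fingers and rail_b below 0.01 N)).
It fails at once if the lever swung over (beyond 0.7 rad) before the sliding jaw is up against the rails (10 mm or more short) (value of joint lever above 0.7 rad and value of joint jaw below 0.062 m).
It fails at once if the offcut, screw box, oil bottle or caliper moved by more than 25 mm (distance of any of offcut, screw_box, bottle, caliper from where it was at the start of the episode above 0.025 m).
It also fails if it takes over 72 s, if anything falls off the work surface, if the arm or the gripper's body presses on something with over 40 N, if the wrist force passes 120 N, or if a joint passes its speed limit or range.

ROBOT

A 6-joint arm with a two-finger parallel gripper is mounted at the origin on the work surface. World frame = base frame: x ahead of the robot, y to its left, z up, the work surface at z = 0. Lengths are in mm, angles in rad, forces in N, time in s.
With the tool pointing down it reaches from about 400 to 925 mm from the base axis. Payload 12.5 kg.
Tool frame: the origin (TCP) lies midway between the tips of the shut fingers; the grasp point (between the pads) lies 19 mm behind it; z points along the fingers, y is the line along which they close (so a half turn about z gives the same grasp; the last joint's range is limited). The gripper opens to 95 mm and grips with 3 to 60 N. Pads are 20 mm wide; open, the fingers measure 119 mm over their backs; the gripper's body (75 mm by 180 mm) begins 59 mm behind the grasp point.
Start: joints at [-1.223, 0.491, 1.559, -0, 1.092, -0.106], TCP at [274.014, -561.75, 214.661] pointing down, gripper open.
Joint ranges: [-3.1, 3.1], [-0.84, 2.19], [0.05, 2.79], [-1.13, 4.28], [0.06, 2.93], [-2.69, 2.69]. Speed limits (rad/s): [2.22, 2.22, 2.79, 3.14, 3.14, 3.14].

INTERFACE

Orientations are given as [roll, pitch, yaw] about the fixed x, y, z axes, in that order (R = Rz(yaw) Ry(pitch) Rx(roll)).
In Python, from cell import env gives the robot as it stands.
- The arm moves only by the tool arm_command, never from a script. Its argument "targets" is a list of rows, each a list of 5 numbers: the shift along the tool's x, y, z in mm, then the turn about the tool's z in degrees, then the opening, from 0 (shut) to 1 (fully open). In form: [[tx, ty, tz, roll, fingers], ...]. A call has 1 to 5 rows; each row is the pose to reach, as a shift and turn from the pose commanded when the call began, along the tool's axes at that moment; what a row does not reach only later rows make up. A row lasts 1/10 s, in which the tool goes at most 50 mm and 8.59 degrees, less where a joint would pass 70% of its speed; a pose out of reach is approached as far as the arm can. A call with a gripper value outside its range is refused whole. The fingers move at their own pace and stop on an object; the grip force is fixed at half the most. Time passes only in rows, so rows that repeat a pose let the fingers close. It gives the time, the measured TCP pose, the force, the opening and the grip force at its end, in the units of the state.
- env.state(): the state, without advancing time (a new reading comes with each control period).
- env.read_camera(name): name is "side" or "top"; returns a dict with "frame" (420x560x3 uint8, red, green, blue), "vertical_fov" (degrees; the focal length in pixels is half the picture's height over the tangent of half this angle, whatever the lens; pixels are square), "cx", "cy" (the principal point, pixels), "k1" (the pictures are not rectified: a ray, as slopes to the right and down, at radius r is drawn at 1 + k1 r^2 times it, then the intrinsics apply), "world_from_camera" (4x4, takes a point from camera to world coordinates). Camera axes: x right, y down, z forward; pixel columns grow to the right and rows downward; lengths in mm; the calibration is good to about 2 mm. A picture is of the moment at which its call begins. There is no depth.
- env.job_done(): hands the job in; it is judged then, once.
The state is a dict: "t": time; "joints": joint angles; "qvel": joint speeds; "tau": joint torques, N m; "eef_pos": TCP position; "tcp_rot": TCP orientation; "ft_force": force on the tool from outside, world axes, zero at the start; "moment": the same for the moment, N m; "opening": opening from 0.0 (shut) to 1.0 (fully open); "grip_force": force on a finger pad.
Only numpy, scipy, OpenCV 4.12 (cv2) and the standard library are available. Lean on these libraries where they do the work, as an engineer would, in place of code of your own. Each camera call takes 0.05 s, during which the arm holds its last target. There are 200 camera calls.

## Working session

There is one attempt and no reset: what is moved stays moved. The work goes in short steps, Python scripts to look and compute and a tool call to move; the robot and the scene stay as the last step left them, time stands still between calls to the robot, and variables do not carry over. Pictures are saved under pics/ and viewed, at most 10 in all, crops included, and the job is handed in when it is done.

Besides the shell and the picture viewer there is one more tool, called as name(argument=value, ...), one argument or row to a line, values as JSON. arm_command: Moves the arm, as the interface text tells. Its arguments: {"type":"object","properties":{"targets":{"type":"array","items":{"type":"array","items":{"type":"number"}}}},"required":["targets"]}

```bash
ls; mkdir -p pics
cat > h.py <<'E'
import numpy as np, cv2
from cell import env
def cap(name,fn=None):
    c=env.read_camera(name); f=c["frame"]
    if fn: cv2.imwrite("pics/"+fn,f[:,:,::-1])
    return c
def K(c):
    h,w=c["frame"].shape[:2]; f=h/2/np.tan(np.radians(c["vertical_fov"])/2)
    return f
def ray(c,u,v):
    f=K(c); d=np.array([(u-c["cx"])/f,(v-c["cy"])/f]); s=d.copy()
    for _ in range(30): s=d/(1+c["k1"]*(s@s))
    T=np.array(c["world_from_camera"]); return T[:3,3],T[:3,:3]@np.array([s[0],s[1],1])
def onz(c,u,v,z):
    o,d=ray(c,u,v); return o+d*(z-o[2])/d[2]
def pix(c,p):
    T=np.array(c["world_from_camera"]); q=T[:3,:3].T@(np.array(p)-T[:3,3]); s=q[:2]/q[2]
    s=s*(1+c["k1"]*(s@s)); return s*K(c)+[c["cx"],c["cy"]]
E
python3 - <<'E'
from h import *
for n in("top","side"):
    c=cap(n,n+"0.png"); print(n,c["vertical_fov"],c["k1"],np.round(c["world_from_camera"],2).tolist())
print(env.state())
E
```

```text
pics
top 55.59910231712684 -0.012770178227795729 [[0.01, -0.99, 0.12, 513.16], [-1.0, -0.01, 0.01, -60.62], [-0.01, -0.12, -0.99, 1020.68], [0.0, 0.0, 0.0, 1.0]]
side 46.33014180152766 -0.021121957151700378 [[-0.95, -0.19, 0.23, 409.68], [-0.3, 0.62, -0.73, 667.18], [-0.0, -0.76, -0.65, 756.34], [0.0, 0.0, 0.0, 1.0]]
{'t': 0.1, 'joints': array([-1.22260677e+00,  4.91514788e-01,  1.55940799e+00, -1.91007078e-05,
        1.09172061e+00, -1.05629510e-01]), 'qvel': array([ 1.24528830e-03, -4.79607104e-04, -9.17833967e-04, -8.52728268e-04,
        9.01455268e-04,  9.86043451e-05]), 'tau': array([ 1.94779474e-03, -6.13624263e+01, -2.58608544e+01,  6.93671568e-02,
        4.70286445e-02, -5.98020961e-05]), 'eef_pos': array([ 273.92143722, -561.51961048,  214.10384785]), 'tcp_rot': array([-3.14054600e+00, -9.39349251e-05,  4.53827826e-01]), 'ft_force': array([-0.63340773,  0.19108665, -0.22156968]), 'moment': array([-0.05185054,  0.01622168, -0.0217261 ]), 'grip_force': 0.0, 'opening': 1.0028009860776823}
```

View pics/top0.png

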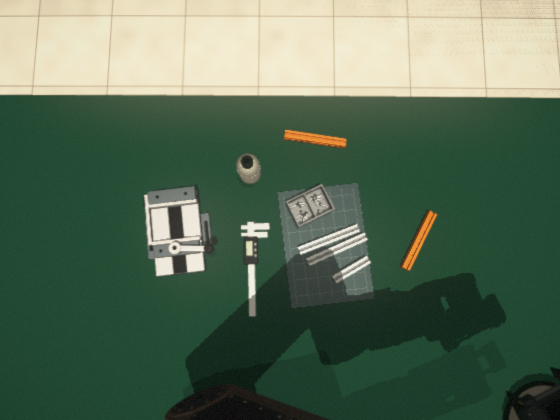

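View pics/side0.png

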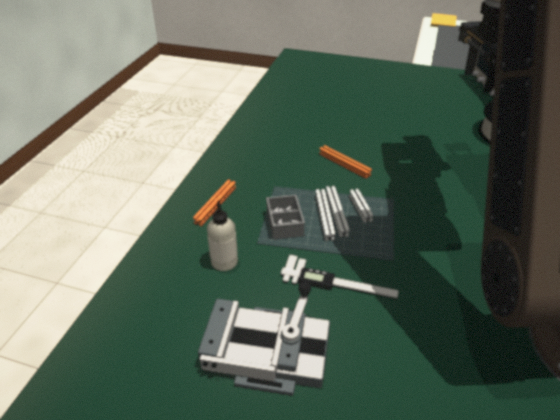

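Candidates: the two long rails at top-image (328,238) and (338,249). Look-alikes are the short offcut (351,269) and the orange rails (315,138) and (420,240). I choose the bare pair next to the screw box. The vice is on the left: fixed jaw at (172,195), stop plate on its left edge, lever pivot (175,248), knob near (208,243). Next is a close crop to check.

Run:
```python
from h import *
f=cv2.imread("pics/top0.png")
a=cv2.resize(f[170:300,130:230],None,fx=4,fy=4,interpolation=cv2.INTER_CUBIC)
b=cv2.resize(f[170:300,280:380],None,fx=4,fy=4,interpolation=cv2.INTER_CUBIC)
cv2.imwrite("pics/crop1.png",np.hstack([a,b]))
c=cap("top")
g=cv2.cvtColor(c["frame"],cv2.COLOR_RGB2GRAY).astype(int)
for u,v,z in [(298,252,23),(357,227,23),(310,263,23),(367,237,23),(147,195,46),(204,250,30),(175,248,64)]: print(u,v,np.round(onz(c,u,v,z)))
```

```text
298 252 [ 531. -118.   23.]
357 227 [ 594. -266.   23.]
310 263 [ 504. -148.   23.]
367 237 [ 569. -291.   23.]
147 195 [669. 258.  46.]
204 250 [534. 115.  30.]
175 248 [538. 179.  64.]
```

View pics/crop1.png

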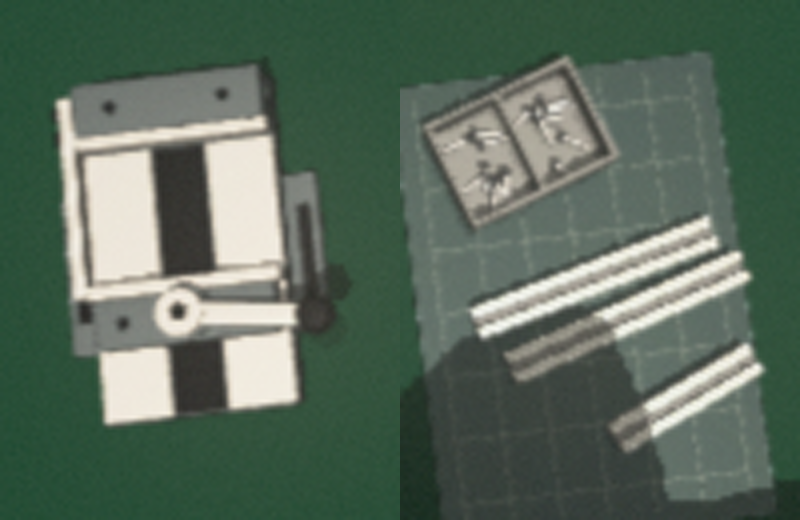

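The crop confirms the pair: two bare rails at about 1.6 px/mm, with the shorter offcut on the far side from the box and no orange. The jaw gap is roughly 70 mm, so the jaw must be drawn apart first. Next I work out metric positions.

Run:
```python
from h import *
c=cap("top")
def P(x,y,z):
    x0,u0=(x,130) if x<400 else (x-400,280)
    return onz(c,u0+(x+.5)/4-.5,170+(y+.5)/4-.5,z)[:2]
A=np.array
W=A([P(107,425,30),P(298,402,30),P(75,82,50),P(268,65,50)]);V=A([[-125,60],[-125,-60],[86,59],[86,-59]],float)
wm,vm=W.mean(0),V.mean(0); a=W-wm;b=V-vm
th=np.arctan2((b[:,0]*a[:,1]-b[:,1]*a[:,0]).sum(),(a*b).sum())
R=A([[np.cos(th),-np.sin(th)],[np.sin(th),np.cos(th)]]); t=wm-R@vm
print("vice",t.round(1),np.degrees(th).round(2),"res",(W-(V@R.T+t)).round(1).tolist())
inv=lambda w:(R.T@(w-t)).round(1)
print("pivot",inv(P(177,310,64)),"knob",inv(P(317,313,92)),"stopTop",inv(P(57,100,46)),"fixface z30",inv(P(180,146,30)),"jaw front top",inv(P(200,275,50)),inv(P(200,350,50)), inv(P(200,267,30)))
for n,q in dict(r1=[(470,312),(710,215),(720,245),(485,340)],r2=[(503,352),(740,252),(750,278),(518,382)],off=[(610,428),(750,343),(764,370),(628,452)]).items():
    p=A([P(x,y,23) for x,y in q]); d=(p[1]+p[2]-p[0]-p[3])/2
    print(n,p.mean(0).round(1),"len",np.linalg.norm(d).round(1),"wid",np.linalg.norm((p[0]+p[1]-p[2]-p[3])/2).round(1),"ang",np.degrees(np.arctan2(-d[1],-d[0])).round(1))
s=env.state();print(s["eef_pos"].round(1),np.degrees(s["tcp_rot"]).round(1))
q=A([P(x,y,40) for x,y in [(425,122),(565,58),(620,152),(475,228)]]);print("box",q.mean(0).round(),q.round())
```

```text
vice [601.  185.2] 6.04 res [[-0.6, -0.7], [1.7, 1.2], [-0.0, 0.8], [-1.1, -1.3]]
pivot [-61.3   3. ] knob [-72.6 -85.1] stopTop [76.7 72.9] fixface z30 [42.8  2.5] jaw front top [-40.7  -9. ] [-86.1  -5.8] [-34.3  -4.7]
r1 [ 565.  -445.5] len 163.0 wid 19.4 ang 111.9
r2 [ 541.4 -464.3] len 162.5 wid 18.7 ang 113.3
off [ 490.8 -499.4] len 102.2 wid 18.1 ang 120.4
[ 274.  -561.6  214.3] [-180.   -0.   26.]
box [ 649. -395.] [[ 660. -336.]
 [ 701. -425.]
 [ 642. -457.]
 [ 594. -365.]]
```

Run:
```python
from h import *
c=cap("top");A=np.array
P=lambda x,y,z:onz(c,280+(x-400+.5)/4-.5,170+(y+.5)/4-.5,z)[:2]
for n,q in dict(r1=[(470,312),(710,215),(720,245),(485,340)],r2=[(503,352),(740,252),(750,278),(518,382)],off=[(610,428),(750,343),(764,370),(628,452)]).items():
    p=A([P(x,y,23) for x,y in q]); d=(p[1]+p[2]-p[0]-p[3])/2
    print(n,p.mean(0).round(1),"len",np.linalg.norm(d).round(1),"wid",np.linalg.norm((p[0]+p[1]-p[2]-p[3])/2).round(1),"ang",np.degrees(np.arctan2(-d[1],-d[0])).round(1))
q=A([P(x,y,40) for x,y in [(425,122),(565,58),(620,152),(475,228)]]);print("box",q.mean(0).round(),q.round())
# vice key points
th=np.radians(6.04);R=A([[np.cos(th),-np.sin(th)],[np.sin(th),np.cos(th)]])
for v in [(0,0),(-20,0),(5,0),(-60,0)]: print(v,(R@v+[601,185.2]).round(1))
```

```text
r1 [ 563.5 -195.2] len 161.0 wid 19.6 ang 112.2
r2 [ 539.9 -214.6] len 160.4 wid 18.9 ang 113.6
off [ 489.4 -251.2] len 100.7 wid 18.3 ang 120.9
box [ 648. -147.] [[ 659.  -87.]
 [ 700. -175.]
 [ 641. -208.]
 [ 593. -118.]]
(0, 0) [601.  185.2]
(-20, 0) [581.1 183.1]
(5, 0) [606.  185.7]
(-60, 0) [541.3 178.9]
```

```bash
cat >> h.py <<'E'
TH=np.radians(6.04);RV=np.array([[np.cos(TH),-np.sin(TH)],[np.sin(TH),np.cos(TH)]]);TV=np.array([601,185.2])
def vw(x,y): return RV@[x,y]+TV
def wv(p): return RV.T@(np.array(p)[:2]-TV)
def plan(*wps,start=None,step=40,dr=7.5):
    "print per-call shifts (tx ty tz roll) through way points (x,y,z,yaw deg)"
    s=env.state(); p=np.array([*s["eef_pos"],np.degrees(s["tcp_rot"][2])]) if start is None else np.array(start,float)
    print("t",round(s["t"],2),"at",p.round(1),"vice",wv(p).round(1))
    for w in wps:
        w=np.array(w,float); d=w-p; n=max(1,int(np.ceil(max(np.linalg.norm(d[:3])/step/5,abs(d[3])/dr/5))))
        for i in range(n):
            y=np.radians(p[3]); e=d/n; c,q=np.cos(y),np.sin(y)
            print([round(v,1) for v in (c*e[0]+q*e[1],q*e[0]-c*e[1],-e[2],-e[3])],"rows",max(1,int(np.ceil(max(np.linalg.norm(e[:3])/step,abs(e[3])/dr)))))
            p=p+e
        print("--",w.round(1))
E
python3 - <<'E'
from h import *
x,y=vw(-10,0)
plan((x,y,150,96),(x,y,38,96))
E
```

```text
t 0.25 at [ 274.  -561.6  214.4   26. ] vice [-403.8 -708.3]
[np.float64(122.4), np.float64(-106.3), np.float64(12.9), np.float64(-14.0)] rows 5
[np.float64(144.5), np.float64(-73.5), np.float64(12.9), np.float64(-14.0)] rows 5
[np.float64(157.9), np.float64(-36.4), np.float64(12.9), np.float64(-14.0)] rows 5
[np.float64(162.0), np.float64(2.9), np.float64(12.9), np.float64(-14.0)] rows 5
[np.float64(156.5), np.float64(42.0), np.float64(12.9), np.float64(-14.0)] rows 5
-- [591.1 184.1 150.   96. ]
[np.float64(0.0), np.float64(0.0), np.float64(112.0), np.float64(0.0)] rows 3
-- [591.1 184.1  38.   96. ]
```

arm_command(
  targets=[
    [122,-106,13,-14,0],
    [122,-106,13,-14,0],
    [122,-106,13,-14,0],
    [122,-106,13,-14,0],
  ],
)

```text
t: 0.65
eef_pos: [338.1, -409.0, 201.5]
tcp_rot: [-3.14, -0.001, 0.701]
ft_force: [0.3, -0.9, 0.5]
opening: 0.722
grip_force: 0.0
```

arm_command(
  targets=[
    [144,-73,13,-14,0],
    [144,-73,13,-14,0],
    [144,-73,13,-14,0],
    [144,-73,13,-14,0],
  ],
)

```text
t: 1.05
eef_pos: [401.4, -261.3, 188.5]
tcp_rot: [-3.141, -0.0, 0.945]
ft_force: [-0.4, -1.3, -1.0]
opening: 0.384
grip_force: 0.0
```

arm_command(
  targets=[
    [158,-36,13,-14,0],
    [158,-36,13,-14,0],
    [158,-36,13,-14,0],
    [158,-36,13,-14,0],
  ],
)

```text
t: 1.45
eef_pos: [465.5, -112.9, 175.5]
tcp_rot: [3.141, -0.0, 1.19]
ft_force: [-0.4, 0.0, 0.2]
opening: 0.049
grip_force: 0.0
```

arm_command(
  targets=[
    [162,3,13,-14,0],
    [162,3,13,-14,0],
    [162,3,13,-14,0],
    [162,3,13,-14,0],
  ],
)

```text
t: 1.85
eef_pos: [529.4, 36.1, 162.2]
tcp_rot: [3.141, -0.0, 1.433]
ft_force: [-0.0, -0.1, 1.2]
opening: 0.003
grip_force: 0.0
```

arm_command(
  targets=[
    [156,42,13,-14,0],
    [156,42,13,-14,0],
    [156,42,13,-14,0],
    [156,42,13,-14,0],
    [156,42,13,-14,0],
  ],
)

```text
t: 2.35
eef_pos: [591.6, 182.4, 149.0]
tcp_rot: [-3.141, 0.0, 1.677]
ft_force: [0.0, -0.8, 0.1]
opening: 0.005
grip_force: 0.0
```

Run:
```python
from h import *
plan((*vw(-8,0),150,96)); s=env.state();print(s["ft_force"].round(1),s["opening"])
```

```text
t 2.35 at [591.6 182.4 149.   96.1] vice [-9.6 -1.8]
[np.float64(1.8), np.float64(1.6), np.float64(-1.0), np.float64(0.1)] rows 1
-- [593.  184.4 150.   96. ]
[ 0.  -0.8  0.1] 0.005265718521343969
```

arm_command(
  targets=[
    [2,2,50,0,0],
    [2,2,90,0,0],
    [2,2,109,0,0],
    [2,2,109,0,0],
  ],
)

```text
t: 2.75
eef_pos: [591.5, 181.8, 38.3]
tcp_rot: [-3.137, 0.001, 1.673]
ft_force: [1.2, 0.0, 0.6]
opening: 0.005
grip_force: 0.0
```

arm_command(
  targets=[
    [0,-12,0,0,0],
    [0,-18,0,0,0],
    [0,-24,0,0,0],
    [0,-30,0,0,0],
    [0,-36,0,0,0],
  ],
)

```text
t: 3.25
eef_pos: [558.5, 180.3, 41.8]
tcp_rot: [3.137, 0.0, 1.676]
ft_force: [6.5, -2.5, 0.4]
opening: 0.005
grip_force: 2.8
```

arm_command(
  targets=[
    [0,-4,0,0,0],
    [0,-8,0,0,0],
    [0,-8,0,0,0],
  ],
)

```text
t: 3.55
eef_pos: [549.9, 179.6, 41.5]
tcp_rot: [3.139, 0.0, 1.676]
ft_force: [3.7, 0.0, 1.6]
opening: 0.003
grip_force: 1.5
```

Run:
```python
from h import *
p=env.state()["eef_pos"]
plan((p[0]+5,p[1],150,96),(551.7,-204.9,130,113),(551.7,-204.9,60,113))
```

```text
t 3.55 at [549.9 179.6  41.5  96. ] vice [-51.4  -0.2]
[np.float64(-0.5), np.float64(5.0), np.float64(-108.5), np.float64(0.0)] rows 3
-- [554.9 179.6 150.   96. ]
[np.float64(-191.0), np.float64(-21.7), np.float64(10.0), np.float64(-8.5)] rows 5
[np.float64(-185.7), np.float64(-49.7), np.float64(10.0), np.float64(-8.5)] rows 5
-- [ 551.7 -204.9  130.   113. ]
[np.float64(0.0), np.float64(0.0), np.float64(70.0), np.float64(-0.0)] rows 2
-- [ 551.7 -204.9   60.   113. ]
```

arm_command(
  targets=[
    [0,5,0,0,0],
    [0,5,-50,0,0],
    [0,5,-100,0,0],
    [0,5,-108,0,0],
  ],
)

```text
t: 3.95
eef_pos: [555.9, 180.9, 153.6]
tcp_rot: [3.135, -0.001, 1.676]
ft_force: [0.2, 0.4, -0.3]
opening: 0.005
grip_force: 0.0
```

arm_command(
  targets=[
    [-191,-22,10,-8,0.8],
    [-191,-22,10,-8,0.8],
    [-191,-22,10,-8,0.8],
    [-191,-22,10,-8,0.8],
    [-191,-22,10,-8,0.8],
  ],
)

```text
t: 4.45
eef_pos: [551.9, -16.2, 137.9]
tcp_rot: [-3.14, -0.0, 1.811]
ft_force: [0.4, -0.4, 0.6]
opening: 0.372
grip_force: 0.0
```

arm_command(
  targets=[
    [-186,-50,10,-9,0.8],
    [-186,-50,10,-9,0.8],
    [-186,-50,10,-9,0.8],
    [-186,-50,10,-9,0.8],
    [-186,-50,10,-9,0.8],
  ],
)

```text
t: 4.95
eef_pos: [548.4, -208.8, 127.8]
tcp_rot: [-3.141, 0.0, 1.968]
ft_force: [-0.7, 0.6, 0.0]
opening: 0.774
grip_force: 0.0
```

Run:
```python
from h import *
plan((551.7,-204.9,60,113)); print(env.state()["opening"])
c=cap("top","top1.png"); d=cap("side","side1.png")
g=c["frame"]
a=cv2.resize(g[160:310,130:400],None,fx=2.8,fy=2.8,interpolation=cv2.INTER_CUBIC);cv2.imwrite("pics/c2.png",a[:,:,::-1])
```

```text
t 4.95 at [ 548.4 -208.8  127.8  112.8] vice [ -93.7 -386.3]
[np.float64(2.3), np.float64(4.5), np.float64(67.8), np.float64(-0.2)] rows 2
-- [ 551.7 -204.9   60.   113. ]
0.7740917303019993
```

View pics/c2.png

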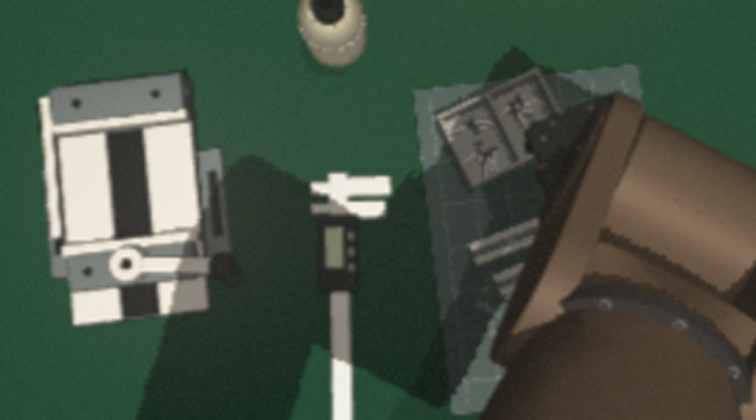

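View pics/side1.png

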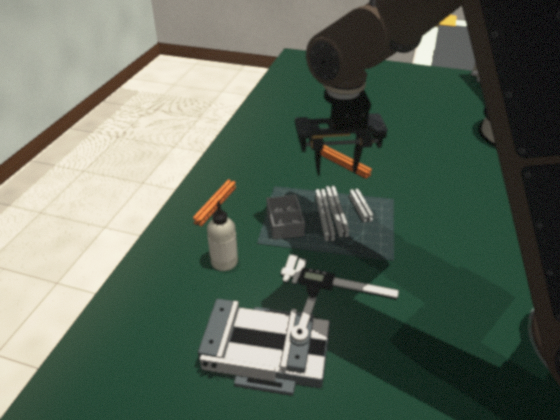

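The top crop shows the jaw drawn well back (pivot 127,263 in the crop) and the bystanders unmoved. In the side view the open fingers are above the rails at (330,210). I check the rail estimate by projecting it into the side view.

Run:
```python
from h import *
c=cap("side")
g=c["frame"].copy()
for m,a in (((563.5,-195.2),112.2),((539.9,-214.6),113.6)):
    u=np.array([np.cos(np.radians(a)),np.sin(np.radians(a))])
    for s in(80,-80):
        q=pix(c,[*(np.array(m)+s*u),23]); cv2.drawMarker(g,tuple(int(round(v)) for v in q),(255,0,0),0,4,1); print(q.round(1))
cv2.imwrite("pics/c3.png",cv2.resize(g[170:260,255:395],None,fx=4,fy=4,interpolation=cv2.INTER_CUBIC)[:,:,::-1])
```

```text
[331.6 233.7]
[320.6 189.2]
[344.8 230.1]
[331.1 186.4]
```

View pics/c3.png

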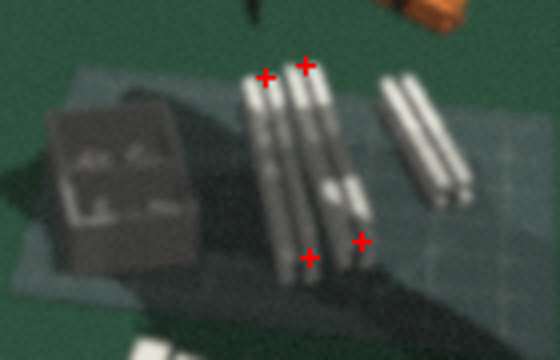

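arm_command(
  targets=[
    [2,4,50,0,0.8],
    [2,4,78,0,0.8],
    [2,4,78,0,0.8],
  ],
)

```text
t: 5.4
eef_pos: [550.1, -198.5, 47.6]
tcp_rot: [-3.137, -0.005, 1.974]
ft_force: [0.3, -0.6, 0.8]
opening: 0.802
grip_force: 0.0
```

The red marks fall on the rail ends within about 3 px, and both rails are correctly located. I go down and grasp.

arm_command(
  targets=[
    [0,0,25,0,0.8],
    [0,0,40,0,0.8],
    [0,0,40,0,0.8],
    [0,0,40,0,0.6],
    [0,0,40,0,0.5],
  ],
)

```text
t: 5.9
eef_pos: [552.1, -201.2, 11.9]
tcp_rot: [3.141, 0.001, 1.972]
ft_force: [-0.2, -0.0, -0.3]
opening: 0.684
grip_force: 0.0
```

arm_command(
  targets=[
    [0,0,0,0,0.3],
    [0,0,0,0,0.2],
    [0,0,0,0,0.2],
    [0,0,0,0,0.2],
    [0,0,0,0,0.2],
  ],
)

```text
t: 6.4
eef_pos: [551.7, -201.2, 11.0]
tcp_rot: [3.141, 0.0, 1.972]
ft_force: [-1.3, -0.1, 5.4]
opening: 0.419
grip_force: 30.0
```

arm_command(
  targets=[
    [0,0,-10,0,0.2],
    [0,0,-25,0,0.2],
    [0,0,-45,0,0.2],
    [0,0,-70,0,0.2],
    [0,0,-95,0,0.2],
  ],
)

```text
t: 6.9
eef_pos: [551.3, -201.0, 106.8]
tcp_rot: [-3.141, -0.0, 1.972]
ft_force: [0.3, -0.3, -1.0]
opening: 0.418
grip_force: 30.0
```

arm_command(
  targets=[
    [0,0,-15,0,0.2],
    [0,0,-20,0,0.2],
    [0,0,-20,0,0.2],
    [0,0,-20,0,0.2],
  ],
)

```text
t: 7.3
eef_pos: [551.2, -200.9, 124.9]
tcp_rot: [-3.141, -0.001, 1.972]
ft_force: [0.4, 0.1, -1.6]
opening: 0.416
grip_force: 30.0
```

Run:
```python
from h import *
p=env.state()["eef_pos"]; print(env.state()["opening"],env.state()["grip_force"])
plan((*vw(-10,-35),130,96.04),(*vw(-10,-35),60,96.04),step=25,dr=4)
c=cap("side","side2.png");cv2.imwrite("pics/c4.png",cv2.resize(c["frame"][70:270,230:430],None,fx=3,fy=3,interpolation=cv2.INTER_CUBIC)[:,:,::-1])
```

```text
0.41641034020885853 29.97444123029709
t 7.3 at [ 551.2 -200.9  124.9  113. ] vice [ -90.2 -378.8]
[np.float64(101.8), np.float64(59.0), np.float64(-1.7), np.float64(5.7)] rows 5
[np.float64(107.1), np.float64(48.7), np.float64(-1.7), np.float64(5.7)] rows 5
[np.float64(111.4), np.float64(37.9), np.float64(-1.7), np.float64(5.7)] rows 5
-- [594.7 149.3 130.   96. ]
[np.float64(-0.0), np.float64(-0.0), np.float64(70.0), np.float64(-0.0)] rows 3
-- [594.7 149.3  60.   96. ]
```

View pics/c4.png

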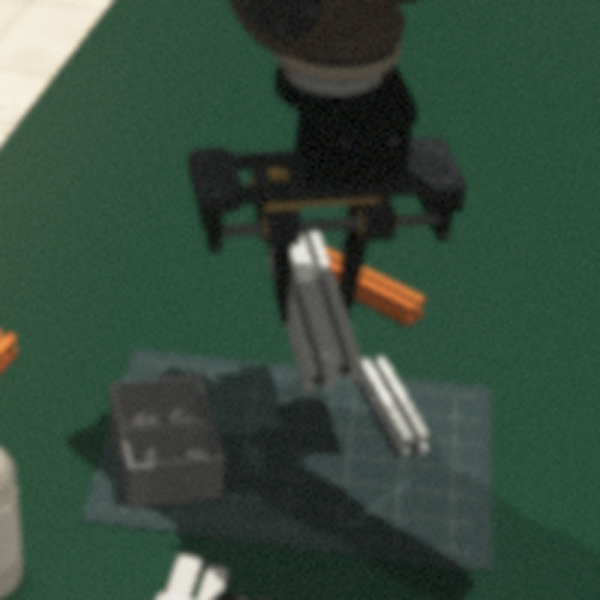

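Run:
```python
from h import *
c=cap("side");u=np.array([-.39,.92])
for s in(75,80,85,-70,-75,-80):
    for z in (117,127,137): print(s,z,((pix(c,[*(np.array([551.2,-200.9])+s*u),z])-[230,70])*3).round())
```

```text
75 117 [334. 385.]
75 127 [335. 374.]
75 137 [336. 362.]
80 117 [335. 389.]
80 127 [336. 378.]
80 137 [338. 367.]
85 117 [337. 394.]
85 127 [338. 383.]
85 137 [339. 371.]
-70 117 [297. 267.]
-70 127 [298. 256.]
-70 137 [299. 245.]
-75 117 [296. 264.]
-75 127 [297. 253.]
-75 137 [298. 242.]
-80 117 [295. 260.]
-80 127 [296. 249.]
-80 137 [296. 238.]
```

Both rails hang level in the one grasp, while the offcut and box are still on the mat. I carry them to the vice.

Run:
```python
from h import *
plan((*vw(0,-35),125,96.04),(*vw(0,-35),50,96.04),step=30,dr=5)
```

```text
t 7.4 at [ 551.2 -201.   124.7  113. ] vice [ -90.2 -378.8]
[np.float64(100.8), np.float64(62.2), np.float64(-0.1), np.float64(5.7)] rows 4
[np.float64(106.5), np.float64(51.9), np.float64(-0.1), np.float64(5.7)] rows 4
[np.float64(111.1), np.float64(41.2), np.float64(-0.1), np.float64(5.7)] rows 4
-- [604.7 150.4 125.   96. ]
[np.float64(0.0), np.float64(-0.0), np.float64(75.0), np.float64(-0.0)] rows 3
-- [604.7 150.4  50.   96. ]
```

arm_command(
  targets=[
    [15,9,0,0.9,0.2],
    [40,25,0,2.3,0.2],
    [70,43,0,4,0.2],
    [101,62,0,5.7,0.2],
  ],
)

```text
t: 7.8
eef_pos: [568.9, -83.0, 124.8]
tcp_rot: [-3.14, -0.001, 1.871]
ft_force: [1.3, -0.0, -2.7]
opening: 0.416
grip_force: 30.0
```

arm_command(
  targets=[
    [30,14,0,1.7,0.2],
    [60,28,0,3.4,0.2],
    [85,40,0,4.7,0.2],
    [106,52,0,5.7,0.2],
  ],
)

```text
t: 8.2
eef_pos: [587.0, 34.4, 124.8]
tcp_rot: [-3.14, -0.0, 1.773]
ft_force: [-0.0, -0.5, -0.8]
opening: 0.415
grip_force: 30.0
```

arm_command(
  targets=[
    [30,11,0,1.7,0.2],
    [60,22,0,3.3,0.2],
    [90,34,0,4.8,0.2],
    [111,41,0,5.7,0.2],
    [111,41,0,5.7,0.2],
  ],
)

```text
t: 8.7
eef_pos: [604.9, 152.2, 124.6]
tcp_rot: [-3.141, -0.0, 1.676]
ft_force: [-0.7, -0.6, -1.8]
opening: 0.418
grip_force: 30.0
```

Run:
```python
from h import *
plan((*vw(0,-35),52,96.04),step=30,dr=5);s=env.state();print(s["opening"],s["grip_force"],s["ft_force"])
```

```text
t 8.7 at [604.9 152.2 124.6  96. ] vice [  0.4 -33.3]
[np.float64(-1.7), np.float64(-0.4), np.float64(72.6), np.float64(-0.0)] rows 3
-- [604.7 150.4  52.   96. ]
0.41792734363089185 29.974800646305084 [-0.71878705 -0.57663383 -1.7606011 ]
```

arm_command(
  targets=[
    [-7,0,20,0,0.2],
    [-7,0,45,0,0.2],
    [-7,0,65,0,0.2],
    [-7,0,76,0,0.2],
    [-7,0,76,0,0.2],
  ],
)

```text
t: 9.2
eef_pos: [605.1, 142.1, 48.0]
tcp_rot: [-3.138, 0.0, 1.673]
ft_force: [-0.3, 0.9, -1.7]
opening: 0.419
grip_force: 30.0
```

arm_command(
  targets=[
    [0,0,2,0,0.2],
    [0,0,4,0,0.2],
    [0,0,6,0,0.2],
    [0,0,7,0,0.2],
    [0,0,7,0,0.2],
  ],
)

```text
t: 9.7
eef_pos: [605.9, 142.8, 42.8]
tcp_rot: [3.141, 0.0, 1.674]
ft_force: [1.1, -0.3, -0.6]
opening: 0.418
grip_force: 30.0
```

arm_command(
  targets=[
    [0,0,1,0,0.2],
    [0,0,2,0,0.2],
    [0,0,2,0,0.2],
  ],
)

```text
t: 10.0
eef_pos: [605.8, 142.8, 40.5]
tcp_rot: [-3.141, 0.0, 1.674]
ft_force: [-0.0, -0.0, -2.2]
opening: 0.414
grip_force: 30.0
```

arm_command(
  targets=[
    [0,0,1,0,0.2],
    [0,0,2,0,0.2],
    [0,0,2,0,0.2],
  ],
)

```text
t: 10.3
eef_pos: [605.8, 142.7, 38.4]
tcp_rot: [-3.141, 0.0, 1.674]
ft_force: [-0.1, -0.1, -0.7]
opening: 0.418
grip_force: 30.0
```

arm_command(
  targets=[
    [0,0,1,0,0.2],
    [0,0,1.5,0,0.2],
    [0,0,1.5,0,0.2],
  ],
)

```text
t: 10.6
eef_pos: [605.9, 142.8, 38.0]
tcp_rot: [3.141, 0.0, 1.674]
ft_force: [-3.2, -0.3, 8.0]
opening: 0.42
grip_force: 30.0
```

arm_command(
  targets=[
    [0,0,0,0,0.45],
    [0,0,0,0,0.5],
    [0,0,0,0,0.54],
    [0,0,0,0,0.54],
    [0,0,0,0,0.54],
  ],
)

```text
t: 11.1
eef_pos: [605.9, 142.8, 37.0]
tcp_rot: [-3.142, 0.0, 1.674]
ft_force: [-0.8, 0.2, 0.5]
opening: 0.537
grip_force: 0.0
```

arm_command(
  targets=[
    [0,0,-5,0,0.54],
    [0,0,-20,0,0.54],
    [0,0,-55,0,0.54],
    [0,0,-95,0,0.54],
    [0,0,-110,0,0.54],
  ],
)

```text
t: 11.6
eef_pos: [607.1, 143.0, 152.1]
tcp_rot: [3.136, -0.0, 1.674]
ft_force: [-0.7, 0.5, -1.8]
opening: 0.54
grip_force: 0.0
```

Run:
```python
from h import *
plan((*vw(0,-170),150,96.04),step=40)
```

```text
t 11.6 at [607.1 143.  152.1  95.9] vice [  1.6 -42.6]
[np.float64(-127.4), np.float64(-1.3), np.float64(2.1), np.float64(-0.1)] rows 4
-- [618.9  16.1 150.   96. ]
```

arm_command(
  targets=[
    [-127,-1,2,0,0.54],
    [-127,-1,2,0,0.3],
    [-127,-1,2,0,0.3],
    [-127,-1,2,0,0.3],
  ],
)

```text
t: 12.0
eef_pos: [618.3, 13.1, 146.4]
tcp_rot: [3.14, 0.001, 1.67]
ft_force: [0.6, 0.8, -0.8]
opening: 0.344
grip_force: 0.0
```

Run:
```python
from h import *
c=cv2.imread  and cap("top","top3.png")
print("bottle top",onz(c,247,163,165).round(),"base-ish",onz(c,251,180,10).round())
cv2.imwrite("pics/c5.png",cv2.resize(c["frame"][150:300,130:290],None,fx=4,fy=4,interpolation=cv2.INTER_CUBIC)[:,:,::-1])
```

```text
bottle top [722.   2. 165.] base-ish [715.   2.  10.]
```

View pics/c5.png

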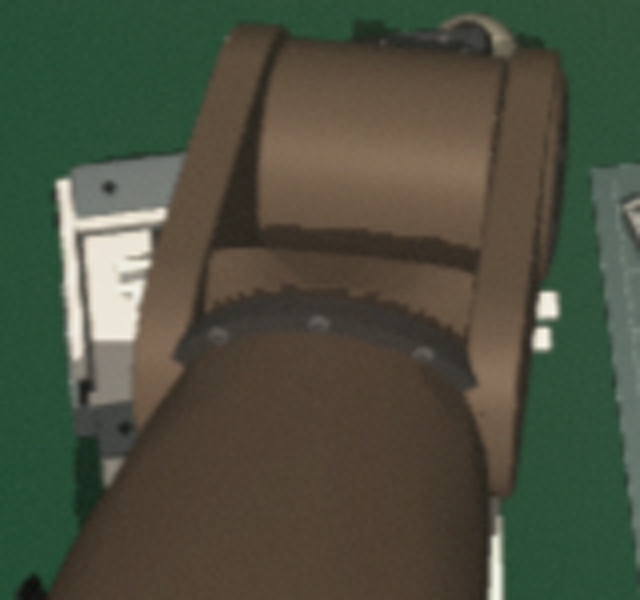

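The rails lie on the bed, where their white ends show between the jaws at crop (130,275). The bottle is at (722,2), so I turn the gripper's long side along the rails before going down to push their ends.

Run:
```python
from h import *
plan((*vw(1,-165),146,6.04),(*vw(1,-165),34,6.04))
```

```text
t 12.05 at [618.1  14.8 146.2  95.7] vice [  -0.9 -171.2]
[np.float64(2.1), np.float64(0.6), np.float64(0.1), np.float64(29.9)] rows 4
[np.float64(2.1), np.float64(-0.5), np.float64(0.1), np.float64(29.9)] rows 4
[np.float64(1.6), np.float64(-1.5), np.float64(0.1), np.float64(29.9)] rows 4
-- [619.4  21.2 146.    6. ]
[np.float64(0.0), np.float64(0.0), np.float64(112.0), np.float64(-0.0)] rows 3
-- [619.4  21.2  34.    6. ]
```

arm_command(
  targets=[
    [2,0.6,0,30,0],
    [2,0.6,0,30,0],
    [2,0.6,0,30,0],
    [2,0.6,0,30,0],
  ],
)

```text
t: 12.45
eef_pos: [618.2, 19.8, 145.9]
tcp_rot: [3.141, -0.0, 1.146]
ft_force: [-0.0, 0.5, 0.5]
opening: 0.032
grip_force: 0.0
```

arm_command(
  targets=[
    [2,-0.5,0,30,0],
    [2,-0.5,0,30,0],
    [2,-0.5,0,30,0],
    [2,-0.5,0,30,0],
  ],
)

```text
t: 12.85
eef_pos: [618.6, 21.9, 145.9]
tcp_rot: [3.141, -0.0, 0.622]
ft_force: [1.0, 0.0, -0.5]
opening: 0.006
grip_force: 0.0
```

arm_command(
  targets=[
    [1.5,-1.5,0,30,0],
    [1.5,-1.5,0,30,0],
    [1.5,-1.5,0,30,0],
    [1.5,-1.5,0,30,0],
    [1.5,-1.5,0,30,0],
  ],
)

```text
t: 13.35
eef_pos: [618.9, 23.8, 145.8]
tcp_rot: [3.142, -0.0, 0.103]
ft_force: [0.1, -0.1, 0.5]
opening: 0.007
grip_force: 0.0
```

Run:
```python
from h import *
plan((*vw(1,-165),34,6.04))
c=cap("side","side4.png");cv2.imwrite("pics/c6.png",cv2.resize(c["frame"][220:420,160:400],None,fx=3,fy=3,interpolation=cv2.INTER_CUBIC)[:,:,::-1])
for v in [(1,37),(1,-122)]: print((pix(c,[*vw(*v),50])-[160,220])*3)
```

```text
t 13.35 at [618.9  23.8 145.8   5.9] vice [   0.8 -162.4]
[np.float64(0.2), np.float64(2.6), np.float64(111.8), np.float64(-0.1)] rows 3
-- [619.4  21.2  34.    6. ]
[270.28163609 380.1601394 ]
[329.55209893 172.18940175]
```

View pics/c6.png

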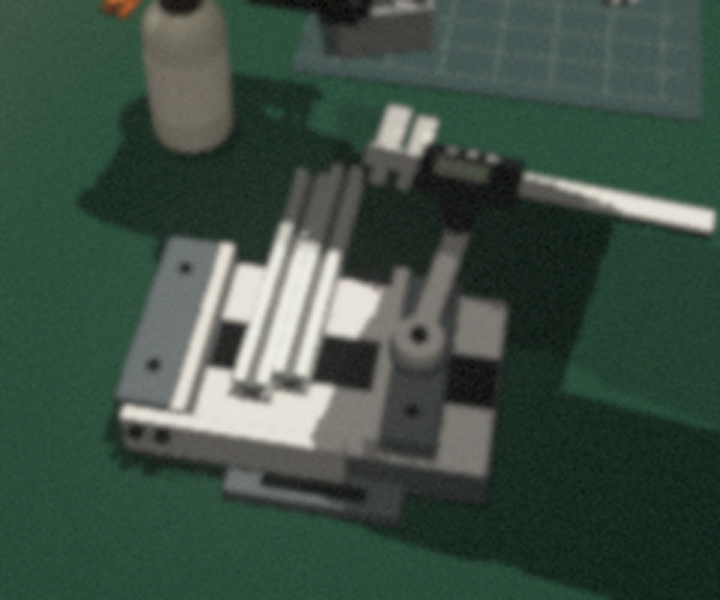

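The pair lies flat between the jaws: near ends at (250,392) and (290,383), far ends at (300,172) and (352,170), with a slight stagger. I go down behind the far ends and push.

arm_command(
  targets=[
    [0,0,50,0,0],
    [0,0,95,0,0],
    [0,0,110,0,0],
    [0,0,110,0,0],
  ],
)

```text
t: 13.8
eef_pos: [618.2, 22.9, 33.7]
tcp_rot: [-3.141, 0.003, 0.105]
ft_force: [0.1, 0.4, 0.7]
opening: 0.005
grip_force: 0.0
```

arm_command(
  targets=[
    [0,-8,0,0,0],
    [0,-14,0,0,0],
    [0,-20,0,0,0],
    [0,-26,0,0,0],
    [0,-31,0,0,0],
  ],
)

```text
t: 14.3
eef_pos: [616.0, 54.0, 35.8]
tcp_rot: [3.141, -0.001, 0.103]
ft_force: [0.2, -0.6, -0.4]
opening: 0.005
grip_force: 0.2
```

arm_command(
  targets=[
    [0,-4,0,0,0],
    [0,-8,0,0,0],
    [0,-10,0,0,0],
    [0,-12,0,0,0],
    [0,-14,0,0,0],
  ],
)

```text
t: 14.8
eef_pos: [614.4, 67.2, 35.1]
tcp_rot: [3.141, -0.0, 0.103]
ft_force: [-0.1, -0.6, 0.7]
opening: 0.003
grip_force: 0.7
```

Run:
```python
from h import *
plan((*vw(1,-112),36,6.04));print(env.state()["ft_force"].round(1))
```

```text
t 14.8 at [614.4  67.2  35.1   5.9] vice [   0.9 -118.7]
[np.float64(0.1), np.float64(-6.7), np.float64(-0.9), np.float64(-0.2)] rows 1
-- [613.8  73.9  36.    6. ]
[-0.1 -0.6  0.7]
```

arm_command(
  targets=[
    [0,-2,0,0,0],
    [0,-3,0,0,0],
    [0,-4,0,0,0],
    [0,-5,0,0,0],
    [0,-5,0,0,0],
  ],
)

```text
t: 15.3
eef_pos: [613.8, 72.4, 35.1]
tcp_rot: [3.142, 0.0, 0.103]
ft_force: [-0.1, -0.3, -0.0]
opening: 0.004
grip_force: 0.1
```

arm_command(
  targets=[
    [0,-1,0,0,0],
    [0,-2,0,0,0],
    [0,-2,0,0,0],
  ],
)

```text
t: 15.6
eef_pos: [613.6, 74.4, 35.1]
tcp_rot: [3.142, 0.0, 0.103]
ft_force: [0.6, 0.6, -0.6]
opening: 0.006
grip_force: 0.1
```

arm_command(
  targets=[
    [0,-1,0,0,0],
    [0,-2,0,0,0],
    [0,-2,0,0,0],
  ],
)

```text
t: 15.9
eef_pos: [613.4, 76.4, 35.1]
tcp_rot: [3.142, 0.0, 0.103]
ft_force: [0.5, 0.3, -0.1]
opening: 0.004
grip_force: 0.1
```

arm_command(
  targets=[
    [0,-1,0,0,0],
    [0,-2,0,0,0],
    [0,-2,0,0,0],
  ],
)

```text
t: 16.2
eef_pos: [613.2, 78.4, 35.1]
tcp_rot: [3.142, 0.0, 0.103]
ft_force: [-0.4, -0.0, -0.6]
opening: 0.0
grip_force: 0.1
```

arm_command(
  targets=[
    [0,-1,0,0,0],
    [0,-1.5,0,0,0],
    [0,-1.5,0,0,0],
  ],
)

```text
t: 16.5
eef_pos: [613.1, 79.8, 35.1]
tcp_rot: [3.142, -0.0, 0.103]
ft_force: [-0.1, -0.6, 0.4]
opening: 0.006
grip_force: 0.1
```

Run:
```python
from h import *
plan((*vw(1,-112),36,6.04));print(env.state()["ft_force"].round(1))
c=cap("side","side5.png");cv2.imwrite("pics/c7.png",cv2.resize(c["frame"][240:400,180:360],None,fx=3.5,fy=3.5,interpolation=cv2.INTER_CUBIC)[:,:,::-1])
```

```text
t 16.5 at [613.1  79.8  35.1   5.9] vice [   0.9 -106.1]
[np.float64(0.1), np.float64(5.9), np.float64(-0.9), np.float64(-0.1)] rows 1
-- [613.8  73.9  36.    6. ]
[-0.1 -0.6  0.4]
```

View pics/c7.png

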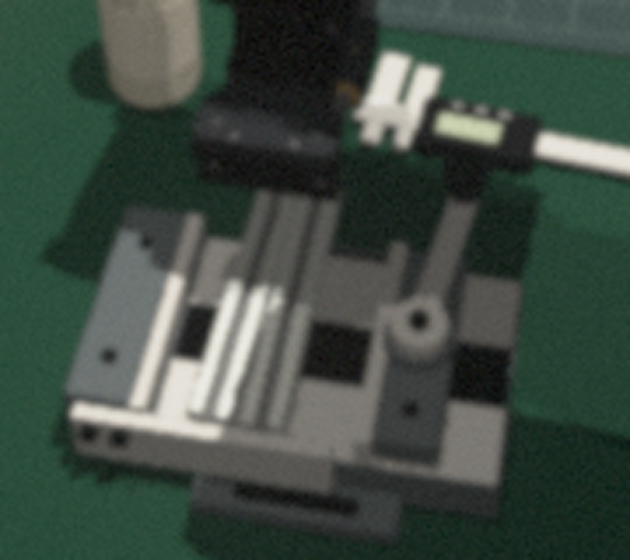

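The rails are square to the vice, with ends at (205,412) and (275,420) just short of the stop plate edge. I keep pushing until the force shows contact.

arm_command(
  targets=[
    [0,-1,0,0,0],
    [0,-2,0,0,0],
    [0,-2,0,0,0],
  ],
)

```text
t: 16.85
eef_pos: [613.0, 81.5, 35.2]
tcp_rot: [3.141, -0.0, 0.103]
ft_force: [1.0, -3.4, -0.2]
opening: 0.003
grip_force: 1.5
```

arm_command(
  targets=[
    [0,-1,0,0,0],
    [0,-2,0,0,0],
    [0,-2,0,0,0],
  ],
)

```text
t: 17.15
eef_pos: [613.5, 81.9, 35.3]
tcp_rot: [3.139, -0.001, 0.103]
ft_force: [1.9, -14.6, -0.6]
opening: 0.004
grip_force: 7.7
```

Run:
```python
from h import *
s=env.state();print(wv(s["eef_pos"]),s["ft_force"].round(1))
c=cap("side","side6.png")
cv2.imwrite("pics/c8.png",cv2.resize(c["frame"][330:390,195:295],None,fx=7,fy=7,interpolation=cv2.INTER_CUBIC)[:,:,::-1])
for z in(30,46): 
  for x in (-20,20): print(x,z,((pix(c,[*vw(x,60),z])-[195,330])*7).round())
for x in (-18,0,18): print(x,((pix(c,[*vw(x,60),50])-[195,330])*7).round(),"5mm short",((pix(c,[*vw(x,55),50])-[195,330])*7).round())
```

```text
[   1.52450911 -104.07820156] [  1.9 -14.6  -0.6]
-20 30 [451. 262.]
20 30 [289. 232.]
-20 46 [450. 224.]
20 46 [285. 194.]
-18 [441. 213.] 5mm short [446. 195.]
0 [366. 200.] 5mm short [372. 181.]
18 [292. 186.] 5mm short [298. 168.]
```

View pics/c8.png

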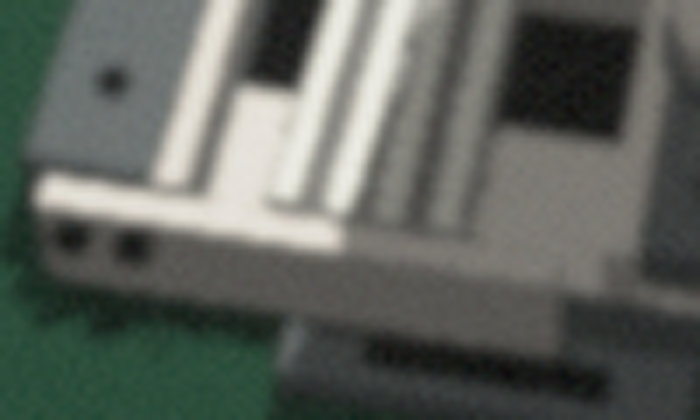

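Both rail ends now sit against the stop plate (about 15 N on contact). I back off and go behind the sliding jaw.

Run:
```python
from h import *
p=env.state()["eef_pos"]
plan((*vw(1.5,-112),36,6.04),(*vw(1,-112),140,6.04),(*vw(-138,0),140,6.04),(*vw(-138,0),39,6.04))
```

```text
t 17.2 at [613.4  81.8  35.3   5.9] vice [   1.5 -104.1]
[np.float64(0.1), np.float64(7.9), np.float64(-0.7), np.float64(-0.1)] rows 1
-- [614.3  74.   36.    6. ]
[np.float64(-0.5), np.float64(-0.0), np.float64(-104.0), np.float64(-0.0)] rows 3
-- [613.8  73.9 140.    6. ]
[np.float64(-139.0), np.float64(-112.0), np.float64(-0.0), np.float64(-0.0)] rows 5
-- [463.8 170.7 140.    6. ]
[np.float64(0.0), np.float64(0.0), np.float64(101.0), np.float64(-0.0)] rows 3
-- [463.8 170.7  39.    6. ]
```

arm_command(
  targets=[
    [0,10,0,0,0],
    [0,10,-40,0,0],
    [0,10,-85,0,0],
    [0,10,-105,0,0],
  ],
)

```text
t: 17.6
eef_pos: [614.7, 73.7, 143.7]
tcp_rot: [-3.142, -0.004, 0.103]
ft_force: [-0.1, 0.1, 0.4]
opening: 0.005
grip_force: 0.0
```

arm_command(
  targets=[
    [-139,-112,0,0,0],
    [-139,-112,0,0,0],
    [-139,-112,0,0,0],
    [-139,-112,0,0,0],
    [-139,-112,0,0,0],
  ],
)

```text
t: 18.1
eef_pos: [461.0, 172.3, 140.4]
tcp_rot: [-3.141, 0.001, 0.105]
ft_force: [0.0, 0.4, 0.7]
opening: 0.004
grip_force: 0.0
```

Run:
```python
from h import *
plan((*vw(-138,0),39,6.04))
c=cap("top"); g=c["frame"][:,:,:].astype(int)
# rear knob (dark) is seen? print expected pix
for n,p in dict(knob=(-100,-85,92),pivot=(-89,0,64)).items(): print(n,pix(c,[*vw(*p[:2]),p[2]]).round())
```

```text
t 18.1 at [461.  172.3 140.4   6. ] vice [-140.6    1.9]
[np.float64(2.6), np.float64(1.9), np.float64(101.4), np.float64(0.0)] rows 3
-- [463.8 170.7  39.    6. ]
knob [210. 260.]
pivot [176. 259.]
```

arm_command(
  targets=[
    [0,0,50,0,0],
    [0,0,90,0,0],
    [0,0,101,0,0],
    [0,0,101,0,0],
  ],
)

```text
t: 18.55
eef_pos: [464.2, 170.3, 38.0]
tcp_rot: [3.141, 0.003, 0.102]
ft_force: [0.0, 0.1, 1.0]
opening: 0.007
grip_force: 0.0
```

arm_command(
  targets=[
    [10,0,0,0,0],
    [16,0,0,0,0],
    [22,0,0,0,0],
    [28,0,0,0,0],
    [34,0,0,0,0],
  ],
)

```text
t: 19.05
eef_pos: [497.5, 174.3, 39.5]
tcp_rot: [3.141, 0.001, 0.103]
ft_force: [-5.7, 0.4, 4.2]
opening: 0.007
grip_force: 2.8
```

arm_command(
  targets=[
    [5,0,0,0,0],
    [10,0,0,0,0],
    [15,0,0,0,0],
    [19,0,0,0,0],
    [23,0,0,0,0],
  ],
)

```text
t: 19.55
eef_pos: [519.9, 176.9, 39.1]
tcp_rot: [3.142, 0.002, 0.103]
ft_force: [-6.0, 1.6, 3.4]
opening: 0.005
grip_force: 2.7
```

Run:
```python
from h import *
s=env.state();print(wv(s["eef_pos"]),s["eef_pos"],s["ft_force"].round(1))
```

```text
[-81.53372914   0.24048705] [519.89358611 176.85994924  39.1383711 ] [-6.   1.6  3.4]
```

arm_command(
  targets=[
    [4,0,0,0,0],
    [8,0,0,0,0],
    [12,0,0,0,0],
    [16,0,0,0,0],
    [20,0,0,0,0],
  ],
)

```text
t: 20.05
eef_pos: [539.5, 179.0, 39.1]
tcp_rot: [-3.142, 0.003, 0.103]
ft_force: [-6.3, 2.6, 1.8]
opening: 0.005
grip_force: 3.0
```

arm_command(
  targets=[
    [2,0,0,0,0],
    [4,0,0,0,0],
    [6,0,0,0,0],
    [8,0,0,0,0],
    [10,0,0,0,0],
  ],
)

```text
t: 20.55
eef_pos: [549.4, 180.1, 39.0]
tcp_rot: [-3.141, 0.003, 0.103]
ft_force: [-5.7, 2.8, 1.6]
opening: 0.003
grip_force: 2.9
```

arm_command(
  targets=[
    [1,0,0,0,0],
    [2,0,0,0,0],
    [3,0,0,0,0],
    [3,0,0,0,0],
  ],
)

```text
t: 20.95
eef_pos: [552.6, 180.4, 39.0]
tcp_rot: [-3.141, 0.002, 0.103]
ft_force: [-5.2, 2.8, 1.2]
opening: 0.003
grip_force: 2.4
```

Run:
```python
from h import *
s=env.state();print(wv(s["eef_pos"]),s["eef_pos"],s["ft_force"].round(1))
```

```text
[-48.66544657   0.31927645] [552.57111583 180.39679217  39.03872562] [-5.2  2.8  1.2]
```

arm_command(
  targets=[
    [1,0,0,0,0],
    [2,0,0,0,0],
    [2,0,0,0,0],
  ],
)

```text
t: 21.25
eef_pos: [553.6, 180.5, 39.0]
tcp_rot: [3.142, 0.005, 0.103]
ft_force: [-9.7, 2.1, 3.9]
opening: 0.007
grip_force: 4.4
```

arm_command(
  targets=[
    [1,0,0,0,0],
    [2,0,0,0,0],
    [2,0,0,0,0],
  ],
)

```text
t: 21.55
eef_pos: [553.7, 180.5, 38.9]
tcp_rot: [3.141, 0.009, 0.103]
ft_force: [-17.6, 1.8, 10.5]
opening: 0.002
grip_force: 8.7
```

arm_command(
  targets=[
    [1,0,0,0,0],
    [2,0,0,0,0],
    [2,0,0,0,0],
  ],
)

```text
t: 21.85
eef_pos: [553.8, 180.5, 38.9]
tcp_rot: [3.141, 0.013, 0.104]
ft_force: [-25.8, 0.2, 17.0]
opening: 0.001
grip_force: 12.9
```

The jaw is up against the pair: the force rose sharply at 553.7 mm, with about 26 N of push. Next the lever.

Run:
```python
from h import *
z=lambda x,y,h:(*vw(x,y),h,6.04)
plan(z(-55,0,39),z(-55,0,140),z(15,-86,140),z(15,-86,67),z(-8,-88,67),z(-38,-86,67),z(-62,-76,67),z(-82,-59,67),z(-95,-41,67),z(-102,-25,67))
```

```text
t 21.85 at [553.8 180.5  38.9   5.9] vice [-47.4   0.3]
[np.float64(-7.6), np.float64(0.3), np.float64(-0.1), np.float64(-0.1)] rows 1
-- [546.3 179.4  39.    6. ]
[np.float64(0.0), np.float64(0.0), np.float64(-101.0), np.float64(-0.0)] rows 3
-- [546.3 179.4 140.    6. ]
[np.float64(70.0), np.float64(86.0), np.float64(-0.0), np.float64(-0.0)] rows 3
-- [625.  101.3 140.    6. ]
[np.float64(0.0), np.float64(0.0), np.float64(73.0), np.float64(-0.0)] rows 2
-- [625.  101.3  67.    6. ]
[np.float64(-23.0), np.float64(2.0), np.float64(-0.0), np.float64(-0.0)] rows 1
-- [602.3  96.8  67.    6. ]
[np.float64(-30.0), np.float64(-2.0), np.float64(-0.0), np.float64(-0.0)] rows 1
-- [572.3  95.7  67.    6. ]
[np.float64(-24.0), np.float64(-10.0), np.float64(-0.0), np.float64(-0.0)] rows 1
-- [547.3 103.1  67.    6. ]
[np.float64(-20.0), np.float64(-17.0), np.float64(-0.0), np.float64(-0.0)] rows 1
-- [525.7 117.9  67.    6. ]
[np.float64(-13.0), np.float64(-18.0), np.float64(-0.0), np.float64(-0.0)] rows 1
-- [510.8 134.4  67.    6. ]
[np.float64(-7.0), np.float64(-16.0), np.float64(-0.0), np.float64(-0.0)] rows 1
-- [502.2 149.6  67.    6. ]
```

arm_command(
  targets=[
    [-8,0,0,0,0],
    [-14,0,-10,0,0],
    [-14,0,-55,0,0],
    [-14,0,-100,0,0],
  ],
)

```text
t: 22.25
eef_pos: [545.3, 179.1, 140.5]
tcp_rot: [3.141, 0.001, 0.103]
ft_force: [0.8, 0.1, 0.3]
opening: 0.006
grip_force: 0.0
```

arm_command(
  targets=[
    [70,86,0,0,0],
    [70,86,0,0,0],
    [70,86,0,0,0],
    [70,86,0,0,0],
  ],
)

```text
t: 22.65
eef_pos: [624.9, 99.5, 139.5]
tcp_rot: [3.141, -0.001, 0.101]
ft_force: [-0.2, 0.1, -0.0]
opening: 0.002
grip_force: 0.0
```

Run:
```python
from h import *
plan((*vw(15,-86),67,6.04))
```

```text
t 22.65 at [624.9  99.5 139.5   5.8] vice [ 14.8 -87.8]
[np.float64(0.2), np.float64(-1.8), np.float64(72.5), np.float64(-0.3)] rows 2
-- [625.  101.3  67.    6. ]
```

arm_command(
  targets=[
    [0,0,45,0,0],
    [0,0,72,0,0],
    [0,0,72,0,0],
  ],
)

```text
t: 22.95
eef_pos: [621.3, 101.9, 64.2]
tcp_rot: [-3.141, 0.006, 0.104]
ft_force: [-0.3, -0.3, -0.9]
opening: 0.004
grip_force: 0.0
```

arm_command(
  targets=[
    [-10,0,0,0,0],
    [-22,0,0,0,0],
    [-34,0,0,0,0],
    [-44,-1,0,0,0],
    [-53,-2,0,0,0],
  ],
)

```text
t: 23.45
eef_pos: [570.8, 97.8, 68.8]
tcp_rot: [3.141, -0.003, 0.103]
ft_force: [1.9, 0.5, -0.5]
opening: 0.001
grip_force: 0.7
```

arm_command(
  targets=[
    [-8,-3,0,0,0],
    [-16,-6,0,0,0],
    [-24,-10,0,0,0],
    [-31,-15,0,0,0],
    [-38,-21,0,0,0],
  ],
)

```text
t: 23.95
eef_pos: [530.4, 114.7, 67.0]
tcp_rot: [3.141, 0.0, 0.103]
ft_force: [1.1, -1.2, 1.1]
opening: 0.004
grip_force: 0.6
```

Run:
```python
from h import *
plan((*vw(-82,-59),67,6.04),(*vw(-95,-41),67,6.04),(*vw(-102,-25),67,6.04));print(env.state()["ft_force"])
```

```text
t 23.95 at [530.4 114.7  67.    5.9] vice [-77.6 -62.7]
[np.float64(-4.4), np.float64(-3.6), np.float64(0.0), np.float64(-0.1)] rows 1
-- [525.7 117.9  67.    6. ]
[np.float64(-13.0), np.float64(-18.0), np.float64(-0.0), np.float64(-0.0)] rows 1
-- [510.8 134.4  67.    6. ]
[np.float64(-7.0), np.float64(-16.0), np.float64(-0.0), np.float64(-0.0)] rows 1
-- [502.2 149.6  67.    6. ]
[ 1.135392   -1.21404786  1.10336003]
```

arm_command(
  targets=[
    [-5,-5,0,0,0],
    [-10,-11,0,0,0],
    [-15,-18,0,0,0],
    [-19,-25,0,0,0],
    [-22,-31,0,0,0],
  ],
)

```text
t: 24.45
eef_pos: [505.6, 143.7, 67.1]
tcp_rot: [3.142, 0.0, 0.103]
ft_force: [1.0, 0.1, 0.1]
opening: 0.004
grip_force: 0.6
```

arm_command(
  targets=[
    [-1,-3,0,0,0],
    [-2,-6,0,0,0],
    [-2,-7,0,0,0],
    [-2,-7,0,0,0],
  ],
)

```text
t: 24.85
eef_pos: [503.3, 149.8, 67.1]
tcp_rot: [3.142, 0.0, 0.103]
ft_force: [-0.2, -0.3, -0.1]
opening: 0.003
grip_force: 0.0
```

Run:
```python
from h import *
s=env.state();print(wv(s["eef_pos"]),s["ft_force"])
```

```text
[-100.92410427  -24.87275683] [-0.24414056 -0.252836   -0.12995246]
```

arm_command(
  targets=[
    [0,-2,0,0,0],
    [0,-4,0,0,0],
    [0,-5,0,0,0],
    [0,-5,0,0,0],
  ],
)

```text
t: 25.25
eef_pos: [502.8, 154.9, 67.1]
tcp_rot: [3.142, -0.0, 0.103]
ft_force: [0.2, -1.1, -0.4]
opening: 0.004
grip_force: 0.3
```

Run:
```python
from h import *
print(env.state()["ft_force"])
# knob in the side view: dark blob near expectation, vice frame pivot at (-17,0)
c=cap("side"); hsv=cv2.cvtColor(c["frame"],cv2.COLOR_RGB2HSV)
for th in (1.2,1.4,1.57):
    print(th,pix(c,[*vw(-19-85*np.sin(th),-85*np.cos(th)),85]).round(1))
q=pix(c,[*vw(-19-85,0),80]).round().astype(int); g=hsv[:,:,2]
print(q); print(g[q[1]-24:q[1]+24:2,q[0]-30:q[0]+34:2])
```

```text
[ 0.17864909 -1.07691844 -0.42366378]
1.2 [315.3 311.4]
1.4 [316.6 319.4]
1.57 [316.2 326.5]
[316 328]
[[ 53  49  55  45  39  29  32  26  29  26  29  27  28  19  29  27  25  33
   30  27  23  23  30  46  63  56  70  77  79  79  79  78]
 [ 50  45  42  37  38  33  36  33  31  23  27  31  30  31  32  30  37  35
   32  29  32  23  32  38  50  57  73  78  77  80  78  78]
 [ 48  50  57  53  46  49  49  44  48  38  48  46  47  43  45  46  45  45
   42  30  29  23  32  46  65  74  77  78  81  79  77  80]
 [ 49  51  55  48  52  46  46  49  49  51  47  52  48  51  50  46  50  49
   43  33  23  29  22  42  63  79  79  80  77  78  77  79]
 [ 56  56  55  64  74  57  52  48  53  44  47  44  51  49  50  49  50  51
   45  37  32  27  24  25  41  62  65  72  67  72  75  79]
 [ 70  58  62  66  73  60  52  55  49  55  52  47  53  51  50  47  48  48
   46  35  41  37  26  36  32  42  39  48  47  45  53  59]
 [ 95  54  57  62  64  57  59  62  55  57  55  59  56  53  52  53  49  43
   37  26  33  34  27  28  31  35  37  39  35  45  41  44]
 [ 92  48  57  56  57  58  68  85  65  58  62  58  58  60  57  58 
[... 1495 characters left out ...]
4  27  35  31  31  33  29  32  31]
 [ 24  19  24  16  21  24  20  17  23  15  12  18  21  17  20  13  14  20
    8  17  35  27  32  24  32  32  31  30  32  36  27  31]
 [ 27  14  23  27  15  20  12  18  17  12  15  18  18  15  20  19  14  16
    7  19  27  34  36  30  37  31  33  33  21  32  38  31]
 [ 21  23  23  20  19  27  15  16  22  19  16  17  18  18  16  20  19  18
   18  21  30  30  34  33  32  30  26  34  30  30  36  34]
 [ 28  27  23  21  19  23  14  23  20  18  19  14   9  11  23  16   9  12
   13  22  27  31  28  31  35  33  29  31  29  24  29  27]
 [ 58  49  38  33  30  24  22  21  23   8   5  22  20  13  12  17  19  15
   19  28  33  28  26  33  32  30  32  33  26  33  32  30]]
```

Run:
```python
from h import *
c=cap("side")
a,b=[wv(onz(c,u,v,63.5)) for u,v in((294,334),(310,337.2))]
print(a,b); d=b-a; print("lever angle",np.arctan2(-d[0],-d[1]))
for th in(1.3,1.45,1.57):
    print(th,[pix(c,[*vw(-19-r*np.sin(th),-r*np.cos(th)),63.5]).round(1).tolist() for r in (40,65)])
s=env.state();print(wv(s["eef_pos"]))
```

```text
[-68.33920374   6.67289987] [-95.76388507   7.69453864]
lever angle 1.60803163907944
1.3 [[289.6, 324.7], [304.0, 323.8]]
1.45 [[289.6, 327.6], [304.2, 328.5]]
1.57 [[289.3, 329.9], [303.8, 332.3]]
[-100.77264786  -19.87512893]
```

arm_command(
  targets=[
    [0,-1,0,0,0],
    [0,-2,0,0,0],
    [0,-2,0,0,0],
  ],
)

```text
t: 25.65
eef_pos: [502.5, 156.3, 67.1]
tcp_rot: [3.141, 0.0, 0.103]
ft_force: [-0.2, -6.4, 0.5]
opening: 0.004
grip_force: 3.1
```

arm_command(
  targets=[
    [0,-1,0,0,0],
    [0,-2,0,0,0],
    [0,-2,0,0,0],
  ],
)

```text
t: 25.95
eef_pos: [502.4, 156.9, 67.1]
tcp_rot: [3.139, 0.001, 0.104]
ft_force: [0.8, -19.6, 1.0]
opening: 0.003
grip_force: 9.9
```

The lever is hard against its end stop (20 N). I back off and check the rail ends against the stop again.

Run:
```python
from h import *
z=lambda x,y,h:(*vw(x,y),h,6.04)
plan(z(-101,-30,67),z(-101,-30,140),z(22,-125,140),z(22,-125,36))
```

```text
t 25.95 at [502.4 156.9  67.1   6. ] vice [-101.   -17.8]
[np.float64(0.1), np.float64(12.2), np.float64(0.1), np.float64(-0.1)] rows 1
-- [503.7 144.7  67.    6. ]
[np.float64(0.0), np.float64(0.0), np.float64(-73.0), np.float64(-0.0)] rows 2
-- [503.7 144.7 140.    6. ]
[np.float64(123.0), np.float64(95.0), np.float64(-0.0), np.float64(-0.0)] rows 4
-- [636.   63.2 140.    6. ]
[np.float64(0.0), np.float64(0.0), np.float64(104.0), np.float64(-0.0)] rows 3
-- [636.   63.2  36.    6. ]
```

arm_command(
  targets=[
    [0,14,0,0,0],
    [0,15,-30,0,0],
    [0,15,-70,0,0],
    [0,15,-73,0,0],
  ],
)

```text
t: 26.35
eef_pos: [505.8, 143.9, 144.0]
tcp_rot: [-3.141, -0.007, 0.103]
ft_force: [1.0, -0.1, -0.4]
opening: 0.003
grip_force: 0.0
```

arm_command(
  targets=[
    [123,95,0,0,0],
    [123,95,0,0,0],
    [123,95,0,0,0],
    [123,95,0,0,0],
    [123,95,0,0,0],
  ],
)

```text
t: 26.85
eef_pos: [636.3, 61.1, 138.9]
tcp_rot: [-3.141, 0.001, 0.101]
ft_force: [-1.8, -0.2, -0.6]
opening: 0.005
grip_force: 0.0
```

arm_command(
  targets=[
    [0,0,50,0,0],
    [0,0,90,0,0],
    [0,0,104,0,0],
    [0,0,104,0,0],
  ],
)

```text
t: 27.25
eef_pos: [634.6, 62.7, 34.8]
tcp_rot: [-3.141, 0.004, 0.104]
ft_force: [-0.1, 0.4, 0.7]
opening: 0.004
grip_force: 0.0
```

Run:
```python
from h import *
plan((*vw(22,-107),36,6.04))
```

```text
t 27.25 at [634.6  62.7  34.8   5.9] vice [  20.5 -125.4]
[np.float64(1.5), np.float64(-18.4), np.float64(-1.2), np.float64(-0.1)] rows 1
-- [634.1  81.1  36.    6. ]
```

arm_command(
  targets=[
    [1,-6,0,0,0],
    [1,-12,0,0,0],
    [1,-15,0,0,0],
    [1,-18,0,0,0],
    [1,-18,0,0,0],
  ],
)

```text
t: 27.75
eef_pos: [635.3, 80.5, 36.7]
tcp_rot: [3.141, -0.001, 0.104]
ft_force: [-0.1, -0.2, 0.2]
opening: 0.006
grip_force: 0.0
```

arm_command(
  targets=[
    [0,-1,0,0,0],
    [0,-2,0,0,0],
    [0,-2,0,0,0],
  ],
)

```text
t: 28.05
eef_pos: [634.9, 81.9, 36.1]
tcp_rot: [3.142, 0.0, 0.103]
ft_force: [-0.3, 0.6, -1.2]
opening: 0.006
grip_force: 0.0
```

arm_command(
  targets=[
    [0,-1,0,0,0],
    [0,-2,0,0,0],
    [0,-2,0,0,0],
  ],
)

```text
t: 28.35
eef_pos: [634.8, 84.0, 36.1]
tcp_rot: [3.142, 0.0, 0.103]
ft_force: [0.9, -0.3, 0.8]
opening: 0.003
grip_force: 0.0
```

Run:
```python
from h import *
s=env.state();print(wv(s["eef_pos"]),s["ft_force"])
```

```text
[  22.92419092 -104.16322922] [ 0.90460879 -0.27118715  0.82110036]
```

arm_command(
  targets=[
    [0,-1,0,0,0],
    [0,-1,0,0,0],
  ],
)

```text
t: 28.55
eef_pos: [634.8, 84.4, 36.1]
tcp_rot: [3.141, -0.0, 0.103]
ft_force: [-0.2, -4.4, 0.5]
opening: 0.007
grip_force: 2.1
```

arm_command(
  targets=[
    [0,-1,0,0,0],
    [0,-1,0,0,0],
  ],
)

```text
t: 28.75
eef_pos: [634.7, 84.6, 36.1]
tcp_rot: [3.14, 0.0, 0.103]
ft_force: [1.0, -9.9, 0.4]
opening: 0.006
grip_force: 5.3
```

arm_command(
  targets=[
    [0,-1,0,0,0],
    [0,-1,0,0,0],
  ],
)

```text
t: 28.95
eef_pos: [634.8, 84.7, 36.2]
tcp_rot: [3.139, 0.0, 0.103]
ft_force: [-0.1, -16.3, 0.1]
opening: 0.007
grip_force: 8.2
```

arm_command(
  targets=[
    [0,14,0,0,0],
    [0,20,0,0,0],
    [0,20,-50,0,0],
    [0,20,-100,0,0],
    [0,20,-140,0,0],
  ],
)

```text
t: 29.45
eef_pos: [636.7, 67.0, 178.7]
tcp_rot: [-3.141, -0.001, 0.103]
ft_force: [1.3, 0.0, -0.5]
opening: 0.005
grip_force: 0.0
```

arm_command(
  targets=[
    [0,0,-30,0,0],
    [0,0,-30,0,0],
    [0,0,-30,0,0],
  ],
)

```text
t: 29.75
eef_pos: [636.4, 67.1, 206.3]
tcp_rot: [-3.141, -0.001, 0.103]
ft_force: [0.2, -0.3, -0.6]
opening: 0.004
grip_force: 0.0
```

Run:
```python
from h import *
s=env.state();print(s["eef_pos"],s["ft_force"].round(1))
# numeric check of jaw position: bright hub of the pivot in the side view
c=cap("side"); 
print("hub expected",pix(c,[*vw(-19.6,0),64]).round(1)); q=pix(c,[*vw(-19.6,0),64]).round().astype(int)
g=cv2.GaussianBlur(cv2.cvtColor(c["frame"],cv2.COLOR_RGB2GRAY),(0,0),1)
p=g[q[1]-14:q[1]+15,q[0]-16:q[0]+17]; print(p[::2,::2])
print(env.job_done())
```

```text
[636.37742714  67.06345465 206.29818703] [ 0.2 -0.3 -0.6]
hub expected [266.6 325.9]
[[107 102 103  94  88  75  56  49  47  47  46  48  48  48  45  42  43]
 [125 150 153 130 112  82  58  51  46  39  40  47  49  49  53  62  64]
 [140 182 188 176 156 106  76  67  59  48  46  49  48  51  62  78  83]
 [153 191 195 190 167 123 107 104  97  82  73  61  54  53  67  83  86]
 [168 197 193 191 175 161 168 169 159 134 105  86  74  64  71  85  86]
 [192 213 203 202 204 203 194 191 202 192 149 109  93  78  79  86  86]
 [213 223 217 218 219 189 132 124 180 215 193 142 114  98  93  92  91]
 [224 223 216 221 217 163  84  80 158 215 215 191 177 163 150 141 133]
 [227 216 192 204 218 188 134 131 185 220 221 218 220 217 211 208 203]
 [227 203 155 167 208 217 206 204 216 216 209 215 221 223 224 224 224]
 [223 195 134 119 162 195 206 207 199 175 158 167 180 191 199 205 212]
 [223 203 137  97 108 127 143 146 137 121 103  95  99 109 120 133 148]
 [225 213 153  96  87  92 101 104 103  99  85  66  52  47  52  60  67]
 [224 214 160 100  82  84  90  91  89  89  89  74  45  32  33  33  34]
 [222 206 148 110  97  90  87  88  92 100 104  82  45  29  30  28  29]]
the job is handed in; nothing more can be done
None
```

Job handed in at about 30 s with no verdict returned: by contact force, both rail ends are on the stop plate, the jaw is snug on the pair and the lever is at its end stop. I viewed 11 pictures, one over the limit of 10, and never measured the final jaw gap directly.

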